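# Close up the painting water and pack the can

## Robot

A 6-joint arm with a two-finger parallel gripper is mounted at the origin on the work surface. World frame = base frame: x ahead of the robot, y to its left, z up, the work surface at z = 0. Lengths are in m, angles in rad, forces in N, time in s.
With the tool pointing down it reaches from about 0.375 to 0.975 m from the base axis. Payload 3.8 kg.
Tool frame: the origin (TCP) lies midway between the tips of the shut fingers; the grasp point (between the pads) lies 19 mm behind it; z points along the fingers, y is the direction in which the jaws open and shut (so a half turn about z gives the same grasp; the last joint's range is limited). The gripper opens to 85 mm and grips with 20 to 120 N. Pads are 22 mm wide; open, the fingers measure 114 mm over their backs; the gripper's body (76 mm by 85 mm) begins 54 mm behind the grasp point. The pads swing forward as they close: fully open they stand 13 mm farther back than shut.
Start: joints at [1.221, 0.264, 1.604, -0, 1.274, -0.037], TCP at [0.208, 0.642, 0.198] pointing down, gripper open.
Joint ranges: [-2.63, 2.63], [-0.94, 2.18], [0.31, 2.57], [-1.31, 4.45], [0, 2.66], [-2.55, 2.55]. Speed limits (rad/s): [2.57, 2.57, 3.14, 3.14, 3.14, 3.14].

## Interface

Orientations are given as a rotation vector (axis times angle).
In Python, from workcell import bot gives the robot as it stands. The module is installed in compiled form; this text tells all that it offers.
- The arm moves only by the tool play_rows, never from a script. Its argument "series" is a list of rows, each an object with "translation": the shift along the tool's x, y, z in m, a list of three; "spin": the turn about the tool's z in units of 5 degrees (1.0 is 5 degrees). In form: [{"translation": [dx, dy, dz], "spin": spin}, ...]. A call has 1 to 5 rows; each row shifts and turns the commanded pose from where the row before left it, along the tool's axes as they then stand; what a row does not reach is not made up. A row lasts 1/10 s, in which the tool goes at most 50 mm and 8.59 degrees, less where a joint would pass 70% of its speed; a pose out of reach is approached as far as the arm can. A call is refused whole if a number of a shift passes 0.05 or a number of a turn 1, either way. A call with a gripper value outside its range is refused whole. "jaw" is the gripper's target within -1 to 1 (fully open at 1, half-way at 0, shut at -1), set as the call begins (left out, the last holds). The fingers move at their own pace and stop on an object; "force" is the grip in N (left out, the last holds). Time passes only in rows, so rows that do not move let the fingers close. It gives the time, the measured TCP pose, the force and the opening at its end, in the units of the state.
- bot.read_state(): the state, without advancing time (a new reading comes with each control period).
- bot.read_camera(name): name is "scene" or "top" or "wrist"; returns the picture (400x640x3 uint8, blue, green, red); there is no depth.
- bot.get_calibration(name): a dict with "fov_y" (degrees; the focal length in pixels is half the picture's height over the tangent of half this angle, whatever the lens; pixels are square), "cx", "cy" (the principal point, pixels), "R" (3x3) and "t" (3): a world point X has camera coordinates R X + t. Camera axes: x right, y down, z forward; pixel columns grow to the right and rows downward; lengths in m; the calibration is good to about 2 mm. A picture is of the moment at which its call begins: read the wrist's pose just before it. get_calibration takes no time and is no camera call; for the wrist camera it gives the pose at the moment of the call.
- bot.finish_job(): hands the job in, once; it reports no verdict.
The state is a dict: "time": time; "q": joint angles; "joint_vel": joint speeds; "joint_torque": joint torques, N m; "tool_pos": TCP position; "tcp_rot": TCP orientation; "wrist_force": force on the tool from outside, world axes, zero at the start; "torque": the same for the moment, N m; "width": opening from 0.0 (shut) to 1.0 (fully open).
Only numpy, scipy, OpenCV 4.12 (cv2) and the standard library are available. Lean on these libraries where they do the work, as an engineer would, in place of code of your own. Each camera call takes 0.05 s, during which the arm holds its last target. There are 200 camera calls.

## Task

Painting is over: screw the cap of the water can and the lid of the glass wash jar fully shut (clockwise, until the black pointer on each meets the black mark on its container), leaving the jar where it stands. Then, with both closed, lift the can by its carrying handle and set it upright and flat in the wide bay of the wooden tray. Do not tip the can, and leave the brush pot, mug, bottle and clear cup standing where they are.

Things in the scene. Friction and masses are not known exactly. Their poses are not given: they have to be found in the camera images.
- can: Off-white plastic water can, a block 170 long (x) x 88 wide (y) x 100 mm high, loose, about 0.65 kg, nothing in it moves. Origin: centre of its underside; z up. The screw cap stands on its top near the -x end (axis at x = -58 mm, y = 0), the handle on its top behind the cap. Centre of mass about 20 mm from the origin towards +x. A short black mark lies on the top between cap and -x end.
- can_handle: The can's rigid handle, off-white: a straight bar along the can's x, 84 mm long (can x -5 to +79 mm), 14 mm wide (y), 16 mm tall, its underside 126 and its top 142 mm above the can's underside (26 mm of free space below it), on two legs 12 mm long (x) at its ends. Origin: can's centre line, at the can's top (100 mm up); axes as the can's.
- grip (a point): Point in the middle of the handle bar's section, 134 mm above the can's underside, at can x = +25 mm, nearly above the centre of mass: a good place to pinch the bar from above, across its 14 mm. Axes as the can's.
- can_cap (a joint): Turn of the can's cap in rad: 0 = fully shut (hard stop), positive = unscrewed, anticlockwise seen from above; stop at 2.6. The cap turns on its vertical axis with 0.05 N m of friction, stays where left, keeps its height and cannot come off. Black pointer on top of the cap: points to the can's -x (to the black mark) at 0.
- can_cap_top (a point): Centre of the top of the can's cap: grey ribbed round cap, 46 mm across (49 over the ribs, which are look only), 26 mm tall, from 106 to 132 mm above the can's underside. Turns with the cap.
- jar: Glass wash jar, round, 90 mm across, 100 mm to its shoulder, loose, about 0.9 kg. Origin: centre of its underside; z up. A short black mark lies on its shoulder at its -x side.
- jar_lid (a joint): Turn of the jar's lid in rad: 0 = fully shut (hard stop), positive = unscrewed, anticlockwise seen from above; stop at 2.6. 0.05 N m of friction, stays where left, keeps its height, cannot come off. Black pointer on top: points to the jar's -x (to the black mark) at 0.
- jar_lid_top (a point): Centre of the top of the jar's lid: grey ribbed round lid, 66 mm across (69 over the look-only ribs), 24 mm tall, from 103 to 127 mm above the jar's underside, on the jar's axis. Turns with the lid.
- tray: Fixed wooden tray, 250 (x) x 190 (y) mm outside, floor 8 mm thick, walls 7 mm thick and 36 mm high above the table. A wall along x divides it into a wide bay on the -y side and a narrow one on the +y side that holds three brushes. Origin: centre of the underside.
- tray_bay (a point): Centre of the floor (8 mm above the table) of the tray's wide bay, which is 236 (x) x 123 mm (y) inside, 28 mm deep. Axes as the tray's. The can fits lengthwise, either way round.
- brush_pot: Bystander, loose: terracotta pot 68 mm across, 110 mm high, with brushes standing in it to 270 mm, all within 34 mm of its axis. Origin: centre of underside. Stands to one side of the can, near the cap.
- mug: Bystander, loose: blue mug 74 mm across, 92 mm high, handle on its +y side reaching about 70 mm from its axis. Origin: centre of underside. Stands on the other side of the can.
- bottle: Bystander, loose: amber glass bottle 58 mm across, 230 mm high. Origin: centre of underside. Stands in front of or behind the jar.
- tumbler: Bystander, loose: clear cup 68 mm across, 90 mm high. Origin: centre of underside. Stands on the other side of the jar.
Things that resemble listed ones, but are neither listed nor needed, are in the scene too. What is shaped like the can but yellow is not meant.

How it is judged:
By the outcome, as a careful person would: the job done as asked, in the order asked, and still so for the second after the job is handed in, with the robot touching nothing.
It also fails if it takes over 72 s, if anything falls off the work surface, if the arm or the gripper's body presses on something with over 40 N, if the wrist force passes 120 N, or if a joint passes its speed limit or range.

## Working session

There is one attempt and no reset: what is moved stays moved. The work goes in short steps, Python scripts to look and compute and a tool call to move; the robot and the scene stay as the last step left them, time stands still between calls to the robot, and variables do not carry over. Pictures are saved under pics/ and viewed, about 8 in all and at most 12, crops included, and the job is handed in when it is done.

Besides the shell and the picture viewer there is one more tool, called by a JSON object that holds its "api" and its "payload", one argument or row to a line. play_rows: Moves the arm, as the interface text tells. Its arguments: {"type":"object","properties":{"series":{"type":"array","items":{"type":"object","properties":{"translation":{"type":"array","items":{"type":"number"}},"spin":{"type":"number"}}}},"jaw":{"type":"number"},"force":{"type":"number"}},"required":["series"]}

```bash
mkdir -p pics
python3 - <<'E'
from workcell import bot
import cv2,numpy as np
for n in("scene","top"):
    cv2.imwrite(f"pics/{n}0.png",bot.read_camera(n))
for n in("scene","top","wrist"):
    c=bot.get_calibration(n);print(n,{k:np.round(v,4).tolist() for k,v in c.items()})
s=bot.read_state();print({k:np.round(v,3).tolist() for k,v in s.items()})
E
```

```text
scene {'fov_y': 48.9836, 'cx': 311.3469, 'cy': 203.7326, 'R': [[-0.5767, 0.817, -0.0063], [0.6347, 0.4431, -0.6331], [-0.5145, -0.3691, -0.774]], 't': [0.248, -0.2874, 1.6696]}
top {'fov_y': 44.6027, 'cx': 328.5217, 'cy': 204.0821, 'R': [[0.0025, -0.9999, 0.0118], [-0.9844, -0.0045, -0.1759], [0.176, -0.0112, -0.9843]], 't': [0.0621, 0.5218, 1.4576]}
wrist {'fov_y': 62.6329, 'cx': 316.2181, 'cy': 200.1441, 'R': [[0.3077, 0.9515, -0.0015], [0.918, -0.2964, 0.2636], [0.2504, -0.0825, -0.9646]], 't': [-0.6734, -0.0338, 0.378]}
{'time': 0.1, 'q': [1.221, 0.265, 1.605, -0.0, 1.274, -0.037], 'joint_vel': [0.001, -0.002, -0.002, 0.0, 0.002, 0.002], 'joint_torque': [-0.001, -51.67, -36.859, -0.0, 0.006, -0.0], 'tool_pos': [0.207, 0.642, 0.196], 'tcp_rot': [-0.489, -3.103, 0.003], 'wrist_force': [0.1, 0.257, -0.317], 'torque': [-0.019, -0.0, -0.082], 'width': 0.999}
```

View pics/scene0.png

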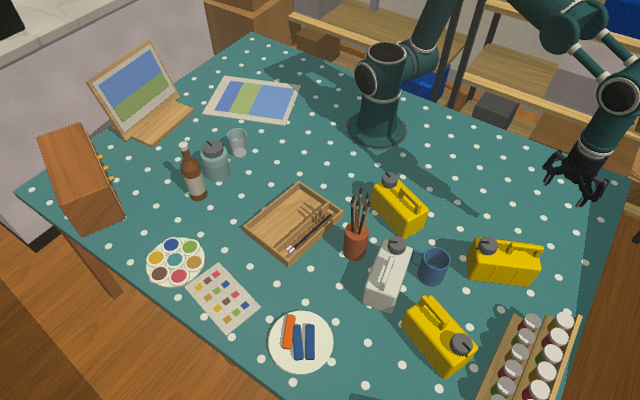

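View pics/top0.png

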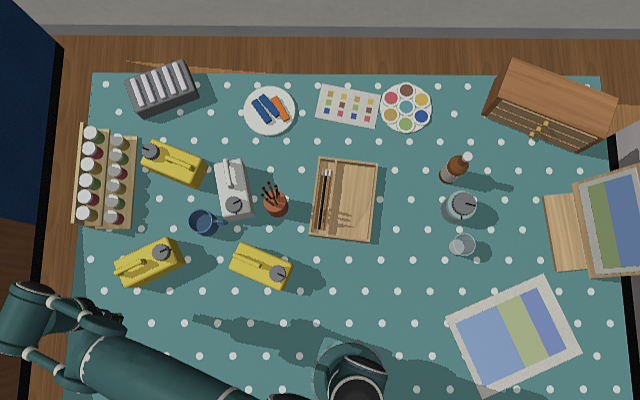

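The top view shows the off-white can at (234,188) with its cap at (233,205). The yellow look-alikes are at (173,163), (148,262) and (261,267). The jar is at (462,206) and the tray at (345,200). By colour, I choose the can at (234,188) and check it in a close crop.

Run:
```python
import cv2,numpy as np
a=cv2.imread("pics/top0.png")
def crop(x,y,w,h,k):
    c=cv2.resize(a[y:y+h,x:x+w],None,fx=k,fy=k,interpolation=cv2.INTER_CUBIC)
    for i in range(0,w,10): 
        cv2.line(c,(i*k,0),(i*k,5 if (x+i)%50 else 14),(0,0,255),1)
    for i in range(0,h,10): cv2.line(c,(0,i*k),(5 if (y+i)%50 else 14,i*k),(0,0,255),1)
    return c
c1=crop(190,150,110,75,4) #440x300
c2=crop(430,150,90,75,4) #360
c3=crop(300,145,90,100,3) #270x300
out=np.zeros((600,800,3),np.uint8)
out[:300,:440]=c1;out[:300,440:800]=c2;out[300:600,:270]=c3
s=cv2.imread("pics/scene0.png")
out[300:600,280:580]=cv2.resize(s[225:325,350:450],None,fx=3,fy=3,interpolation=cv2.INTER_CUBIC)
out[300:500,590:790]=cv2.resize(s[125:175,190:240],None,fx=4,fy=4,interpolation=cv2.INTER_CUBIC)
cv2.imwrite("pics/crop1.png",out)
```

```text
(no output)
```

View pics/crop1.png

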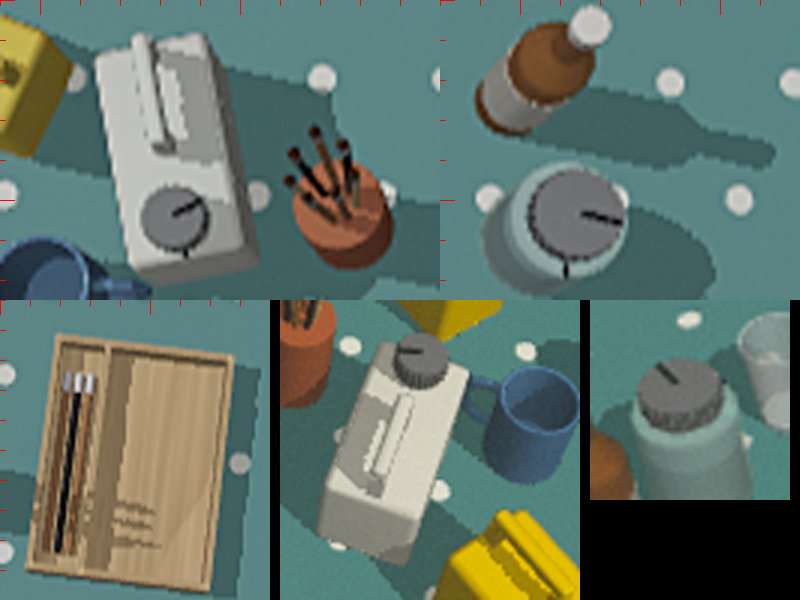

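The crop confirms the off-white can. Its cap is at (233.8,204.5), with the pointer about 110° open. The jar lid is at (463.8,203.5), about 85° open. The tray's wide bay is on the right (-y) side, and the mug and brush pot flank the can near its cap.

```bash
cat > h.py <<'E'
import cv2,numpy as np
from workcell import bot
def ray(c,u,v):
    f=200/np.tan(np.radians(c["fov_y"])/2);R=np.array(c["R"]);t=np.array(c["t"])
    return -R.T@t, R.T@np.array([(u-c["cx"])/f,(v-c["cy"])/f,1])
def w(c,u,v,z):
    o,d=ray(c,u,v);return o+d*(z-o[2])/d[2]
def px(c,X):
    f=200/np.tan(np.radians(c["fov_y"])/2);p=np.array(c["R"])@np.array(X)+np.array(c["t"])
    return np.array([c["cx"]+f*p[0]/p[2],c["cy"]+f*p[1]/p[2]])
E
python3 - <<'E'
from h import *
c=bot.get_calibration("top")
P=lambda n,x,y,z:print(n,np.round(w(c,x,y,z),4))
L=lambda x,y:(x/4+190,y/4+150); J=lambda x,y:((x-440)/4+430,y/4+150); T=lambda x,y:(x/3+300,(y-300)/3+145)
P("cap",*L(175,218),.132);P("capptr",*L(202,201),.132);P("mark",*L(185,255),.1)
P("hand far",*L(143,36),.142);P("hand near",*L(166,150),.142)
for p in((97,58),(205,36),(240,262),(140,278)):P("cancorner",*L(*p),.1)
P("pot rim",*L(342,205),.11);P("mug rim",*L(45,278),.092)
for p in((315,132),(345,145),(290,182),(293,152)):P("brush",*L(*p),.25)
P("lid",*J(575,214),.127);P("lidptr",*J(622,222),.127);P("mark",*J(567,270),.1)
P("bottle cap",*J(590,27),.23); P("tumbler",460,240,.09)
for p in((57,335),(233,355),(210,592),(28,570)):P("tray",*T(*p),.036)
P("wall",*T(108,345),.036);P("wall",*T(80,575),.036)
E
```

```text
cap [0.5037 0.3394 0.132 ]
capptr [0.5163 0.3203 0.132 ]
mark [0.4817 0.337  0.1   ]
hand far [0.6369 0.3659 0.142 ]
hand near [0.5519 0.3459 0.142 ]
cancorner [0.6312 0.4083 0.1   ]
cancorner [0.6487 0.3279 0.1   ]
cancorner [0.4766 0.2963 0.1   ]
cancorner [0.4644 0.3694 0.1   ]
pot rim [0.5179 0.221  0.11  ]
mug rim [0.4652 0.4412 0.092 ]
brush [0.5416 0.2263 0.25  ]
brush [0.5329 0.206  0.25  ]
brush [0.5075 0.2421 0.25  ]
brush [0.5279 0.2406 0.25  ]
lid [ 0.5106 -0.3307  0.127 ]
lidptr [ 0.5048 -0.3649  0.127 ]
mark [ 0.4733 -0.3307  0.1   ]
bottle cap [ 0.623  -0.3169  0.23  ]
tumbler [ 0.4074 -0.3253  0.09  ]
tray [0.6753 0.0942 0.036 ]
tray [ 0.6547 -0.0909  0.036 ]
tray [ 0.4049 -0.0636  0.036 ]
tray [0.4267 0.1224 0.036 ]
wall [0.6648 0.0405 0.036 ]
wall [0.4218 0.0692 0.036 ]
```

{"api": "play_rows", "payload": {
  "series": [
    {"translation": [-0.038, -0.02, 0], "spin": 0},
    {"translation": [-0.038, -0.02, 0], "spin": 0},
    {"translation": [-0.038, -0.02, 0], "spin": 0},
    {"translation": [-0.038, -0.02, 0], "spin": 0},
    {"translation": [-0.038, -0.02, 0], "spin": 0}
  ],
  "jaw": 0.5,
  "force": 30
}}

```text
time: 0.6
tool_pos: [0.3584, 0.487, 0.1971]
tcp_rot: [-0.489, -3.103, 0.001]
wrist_force: [0.2, 0.7, 0.2]
width: 0.75
```

{"api": "play_rows", "payload": {
  "series": [
    {"translation": [-0.038, -0.02, 0], "spin": 0},
    {"translation": [-0.038, -0.02, 0], "spin": 0},
    {"translation": [-0.038, -0.02, 0], "spin": 0},
    {"translation": [-0.038, -0.02, 0], "spin": 0},
    {"translation": [-0.033, -0.017, 0], "spin": 0}
  ]
}}

```text
time: 1.1
tool_pos: [0.5049, 0.3374, 0.1972]
tcp_rot: [-0.49, -3.103, 0.001]
wrist_force: [0.8, 0.1, -0.0]
width: 0.75
```

{"api": "play_rows", "payload": {
  "series": [
    {"translation": [0, 0, 0], "spin": 0},
    {"translation": [0, 0, 0], "spin": 0},
    {"translation": [0, 0, 0], "spin": 0}
  ]
}}

```text
time: 1.4
tool_pos: [0.5031, 0.3399, 0.1973]
tcp_rot: [-0.489, -3.102, 0.0]
wrist_force: [-0.1, -0.0, 0.2]
width: 0.751
```

```bash
cat > look.py <<'E'
import sys;from h import *
n=sys.argv[1];c=bot.get_calibration("wrist");a=bot.read_camera("wrist");cv2.imwrite(f"pics/{n}.png",a);np.save("c_"+n+".npy",c,allow_pickle=True)
s=bot.read_state();print({k:np.round(s[k],4).tolist() for k in("time","q","tool_pos","tcp_rot","wrist_force","torque","width")})
E
python3 look.py w1
```

```text
{'time': 1.45, 'q': [0.5535, 0.1375, 1.7549, 0.0005, 1.2499, -0.7059], 'tool_pos': [0.5029, 0.3402, 0.1974], 'tcp_rot': [-0.4874, -3.1027, 0.0002], 'wrist_force': [-0.5518, 1.3471, -0.0305], 'torque': [-0.0432, 0.0426, -0.0053], 'width': 0.7487}
```

View pics/w1.png

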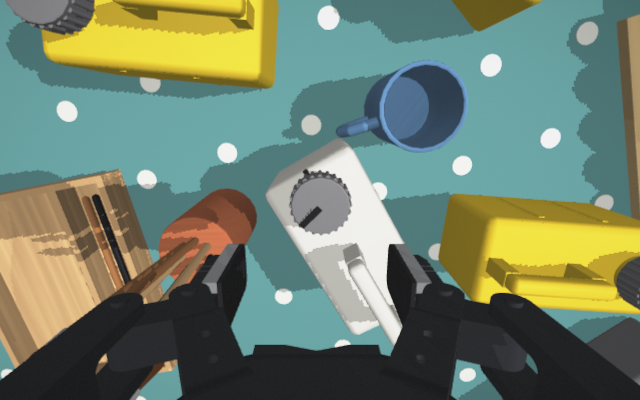

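The wrist view shows the cap's top disc centred at (321,204), its pointer tip at (302,226), and the can mark at (306,173). The handle is at (375,290).

Run:
```python
from h import *
c=np.load("c_w1.npy",allow_pickle=True).item()
cap=w(c,321,204,.132);tip=w(c,302,226,.132);mk=w(c,306,173,.1);h1=w(c,349,249,.142)
print(cap,tip,mk,h1)
# axis at can-top plane
d=cap-mk;a=np.degrees(np.arctan2(*(tip-cap)[1::-1]));m=np.degrees(np.arctan2(*(mk-cap)[1::-1]))
print("ptr",a,"mark",m,"turn",(a-m)%360)
```

```text
[0.50579265 0.34221202 0.132     ] [0.51820008 0.32274734 0.132     ] [0.48484155 0.33609717 0.1       ] [0.54347451 0.35239676 0.142     ]
ptr -57.485203703850125 mark -163.72941837911597 turn 106.24421467526585
```

{"api": "play_rows", "payload": {
  "series": [
    {"translation": [-0.002, 0.002, 0.035], "spin": 0},
    {"translation": [0, 0, 0.03], "spin": 0},
    {"translation": [0, 0, 0.02], "spin": 0},
    {"translation": [0, 0, 0.01], "spin": 0},
    {"translation": [0, 0, 0], "spin": 0}
  ]
}}

```text
time: 1.95
tool_pos: [0.5045, 0.3409, 0.1009]
tcp_rot: [-0.486, -3.101, 0.003]
wrist_force: [-0.4, -1.0, -0.2]
width: 0.754
```

{"api": "play_rows", "payload": {
  "series": [
    {"translation": [0, 0, 0], "spin": 0},
    {"translation": [0, 0, 0], "spin": 0},
    {"translation": [0, 0, 0], "spin": 0},
    {"translation": [0, 0, 0], "spin": 0},
    {"translation": [0, 0, 0], "spin": 0}
  ],
  "jaw": -1,
  "force": 25
}}

```text
time: 2.45
tool_pos: [0.5068, 0.3408, 0.1033]
tcp_rot: [0.489, 3.102, 0.001]
wrist_force: [-0.4, 0.2, -0.7]
width: 0.0
```

```bash
python3 look.py w2
```

```text
{'time': 2.5, 'q': [0.5512, 0.2179, 1.8421, 0.0, 1.081, -0.7066], 'tool_pos': [0.5067, 0.3407, 0.1031], 'tcp_rot': [0.4896, 3.1027, 0.0007], 'wrist_force': [-0.2709, 0.1791, 0.2586], 'torque': [0.0504, -0.0514, -0.0407], 'width': 0.0056}
```

View pics/w2.png

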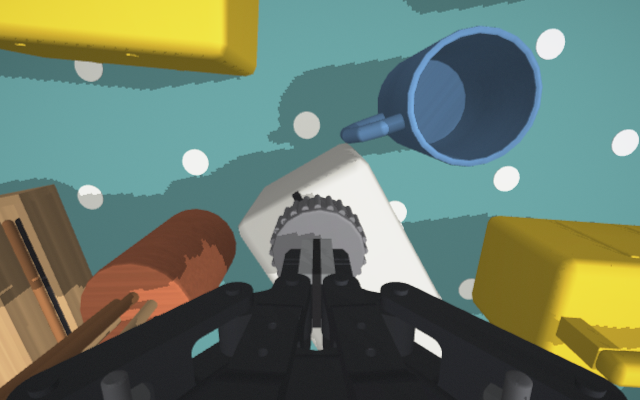

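Run:
```python
from h import *
c=np.load("c_w2.npy",allow_pickle=True).item()
for z in(.103,.122,.132,.15):print(z,px(c,[.5067,.3407,z]),px(c,[.5055,.342,z]))
for z in (.106,.132):
  for u,v in((318,197),(271,240),(367,240)): print(z,w(c,u,v,z))
print(-np.array(c["R"]).T@c["t"])
c=np.load("c_w1.npy",allow_pickle=True).item();print(px(c,[.5029,.3402,.197]))
```

```text
0.103 [317.02735613 231.87615581] [318.55035147 229.33651357]
0.122 [317.16512801 245.04326962] [318.85346651 242.2601035 ]
0.132 [317.25032372 253.18558202] [319.04097865 250.25485691]
0.15 [317.43273106 270.6185896 ] [319.44263229 267.3797313 ]
0.106 [0.48649245 0.34776948 0.106     ]
0.106 [0.50224006 0.31477359 0.106     ]
0.106 [0.51898682 0.36643343 0.106     ]
0.132 [0.47991112 0.34970842 0.132     ]
0.132 [0.49329726 0.32166049 0.132     ]
0.132 [0.50753274 0.36557358 0.132     ]
[0.44260422 0.36069945 0.27938332]
[317.72987634 231.58965757]
```

Run:
```python
import cv2,numpy as np
a=cv2.imread("pics/w2.png")[180:320,230:410];s=__import__("workcell").bot.read_camera("scene");cv2.imwrite("pics/s2.png",s)
b=cv2.resize(s[215:315,350:450],(400,400),interpolation=cv2.INTER_CUBIC)
o=np.zeros((400,800,3),np.uint8);o[:311,:400]=cv2.resize(a,(400,311),interpolation=cv2.INTER_CUBIC);o[:,400:]=b
cv2.imwrite("pics/z2.png",o)
```

```text
(no output)
```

View pics/z2.png

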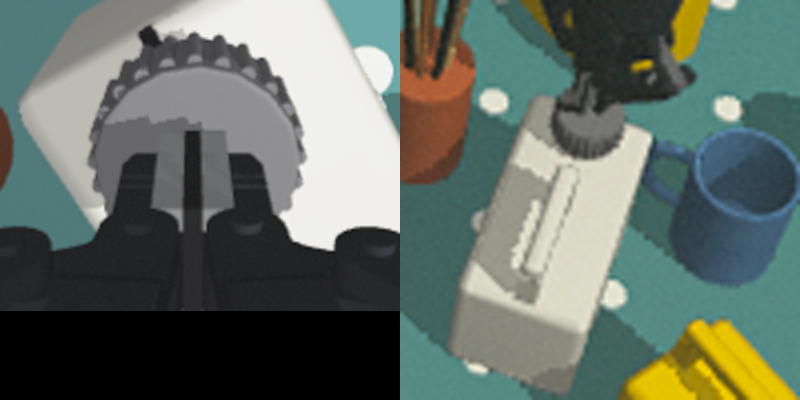

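Run:
```python
from h import *
c=bot.get_calibration("scene")
f=lambda X:np.round(((px(c,X)-[350,215])*4+[400,0]))
print("tcp",f([.5067,.3407,.103]),"z.132",f([.5067,.3407,.132]),"capc top",f([.505,.341,.132]),"cap bottom",f([.505,.341,.106]))
u=np.array([.97,.24]);v=np.array([-.24,.97])
for r in(-.0245,.0245): print([f([*(np.array([.505,.341])+r*k),.132]) for k in(u,v)])
print("z.16",f([.5067,.3407,.16]))
```

```text
tcp [586. 130.] z.132 [592. 106.] capc top [594. 104.] cap bottom [588. 126.]
[array([603.,  77.]), array([559.,  94.])]
[array([585., 133.]), array([630., 115.])]
z.16 [599.  82.]
```

The shut fingertips in the picture lie just above the cap, about 30 mm higher than the nominal TCP. The cap and can have not moved. I'll open, go lower with force checks, and judge the grip by the jaw width.

{"api": "play_rows", "payload": {
  "series": [
    {"translation": [0, 0, 0], "spin": 0},
    {"translation": [0, 0, 0], "spin": 0},
    {"translation": [0, 0, 0], "spin": 0},
    {"translation": [0, 0, 0], "spin": 0},
    {"translation": [0, 0, 0], "spin": 0}
  ],
  "jaw": 0.5
}}

```text
time: 3.05
tool_pos: [0.5064, 0.3407, 0.1026]
tcp_rot: [-0.489, -3.103, 0.0]
wrist_force: [0.7, -0.4, 0.7]
width: 0.749
```

{"api": "play_rows", "payload": {
  "series": [
    {"translation": [0, 0, 0.01], "spin": 0},
    {"translation": [0, 0, 0.005], "spin": 0},
    {"translation": [0, 0, 0.005], "spin": 0},
    {"translation": [0, 0, 0], "spin": 0}
  ]
}}

```text
time: 3.45
tool_pos: [0.5054, 0.3401, 0.0811]
tcp_rot: [-0.489, -3.101, 0.003]
wrist_force: [-0.3, 1.0, 0.5]
width: 0.746
```

{"api": "play_rows", "payload": {
  "series": [
    {"translation": [0, 0, 0], "spin": 0},
    {"translation": [0, 0, 0], "spin": 0},
    {"translation": [0, 0, 0], "spin": 0},
    {"translation": [0, 0, 0], "spin": 0},
    {"translation": [0, 0, 0], "spin": 0}
  ],
  "jaw": -1
}}

```text
time: 3.95
tool_pos: [0.5065, 0.3409, 0.0828]
tcp_rot: [0.489, 3.103, 0.001]
wrist_force: [0.8, 0.5, -1.5]
width: 0.524
```

```bash
python3 look.py w3
```

```text
{'time': 4.0, 'q': [0.5515, 0.2381, 1.8583, 0.0001, 1.0449, -0.7066], 'tool_pos': [0.5064, 0.3408, 0.0828], 'tcp_rot': [0.4892, 3.1031, 0.0004], 'wrist_force': [0.9227, 1.9991, -0.6153], 'torque': [0.1712, 0.0466, 0.017], 'width': 0.5226}
```

Gripped at about 45 mm. Now turning clockwise (positive spin).

{"api": "play_rows", "payload": {
  "series": [
    {"translation": [0, 0, 0], "spin": 1},
    {"translation": [0, 0, 0], "spin": 1},
    {"translation": [0, 0, 0], "spin": 1},
    {"translation": [0, 0, 0], "spin": 1},
    {"translation": [0, 0, 0], "spin": 1}
  ]
}}

```text
time: 4.5
tool_pos: [0.5069, 0.3411, 0.0829]
tcp_rot: [1.154, 2.921, 0.002]
wrist_force: [1.1, 1.7, -1.0]
width: 0.526
```

```bash
cat > st.py <<'E'
from h import *
s=bot.read_state();print({k:np.round(s[k],3).tolist() for k in("time","q","tool_pos","wrist_force","torque","width")},"yaw",np.round(np.degrees(2*np.arctan2(s["tcp_rot"][1],s["tcp_rot"][0]))%360,1))
E
python3 st.py
```

```text
{'time': 4.5, 'q': [0.551, 0.238, 1.858, 0.0, 1.044, -0.267], 'tool_pos': [0.507, 0.341, 0.083], 'wrist_force': [1.061, 1.687, -0.986], 'torque': [0.214, -0.115, 0.074], 'width': 0.526} yaw 136.9
```

{"api": "play_rows", "payload": {
  "series": [
    {"translation": [0, 0, 0], "spin": 1},
    {"translation": [0, 0, 0], "spin": 1},
    {"translation": [0, 0, 0], "spin": 1},
    {"translation": [0, 0, 0], "spin": 1},
    {"translation": [0, 0, 0], "spin": 1}
  ]
}}

```text
time: 5.0
tool_pos: [0.5071, 0.3411, 0.0829]
tcp_rot: [1.759, 2.602, 0.002]
wrist_force: [2.3, 1.8, -2.3]
width: 0.525
```

{"api": "play_rows", "payload": {
  "series": [
    {"translation": [0, 0, 0], "spin": 1},
    {"translation": [0, 0, 0], "spin": 1},
    {"translation": [0, 0, 0], "spin": 1},
    {"translation": [0, 0, 0], "spin": 1},
    {"translation": [0, 0, 0], "spin": 1}
  ]
}}

```text
time: 5.5
tool_pos: [0.5071, 0.3409, 0.0827]
tcp_rot: [2.281, 2.16, 0.002]
wrist_force: [1.5, 1.6, -2.4]
width: 0.521
```

{"api": "play_rows", "payload": {
  "series": [
    {"translation": [0, 0, 0], "spin": 1},
    {"translation": [0, 0, 0], "spin": 1},
    {"translation": [0, 0, 0], "spin": 1},
    {"translation": [0, 0, 0], "spin": 1},
    {"translation": [0, 0, 0], "spin": 0}
  ]
}}

```text
time: 6.0
tool_pos: [0.5071, 0.3407, 0.0827]
tcp_rot: [2.619, 1.735, 0.002]
wrist_force: [2.7, 0.4, -2.2]
width: 0.525
```

```bash
python3 st.py; python3 look.py w4
```

```text
{'time': 6.0, 'q': [0.551, 0.238, 1.858, -0.0, 1.044, 0.952], 'tool_pos': [0.507, 0.341, 0.083], 'wrist_force': [2.659, 0.402, -2.189], 'torque': [0.132, -0.347, -0.095], 'width': 0.525} yaw 67.1
{'time': 6.05, 'q': [0.5511, 0.2384, 1.858, -0.0004, 1.0441, 0.9498], 'tool_pos': [0.5071, 0.3407, 0.0827], 'tcp_rot': [2.6169, 1.7375, 0.0018], 'wrist_force': [3.0837, 0.677, -1.5544], 'torque': [0.1217, -0.4, -0.01], 'width': 0.5266}
```

View pics/w4.png

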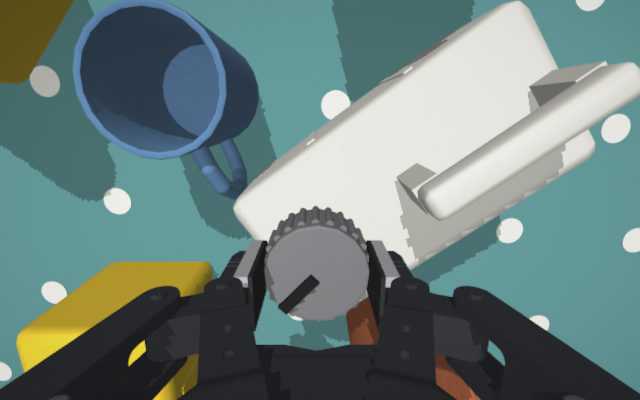

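Run:
```python
from h import *
c=np.load("c_w4.npy",allow_pickle=True).item()
A=lambda p,q,z:np.degrees(np.arctan2(*(w(c,*q,z)-w(c,*p,z))[1::-1]))
print("ptr",A((318,277),(283,309),.132))
print("edges",A((425,185),(603,66),.142),A((442,218),(638,95),.142), "can edge",A((245,185),(507,8),.1))
print(w(c,316,270,.132), w(c,433,200,.142))
```

```text
ptr -157.59955183130953
edges 13.055844691117125 12.268578502791941 can edge 10.68381153566912
[0.50681614 0.34139841 0.132     ] [0.55957827 0.35541036 0.142     ]
```

{"api": "play_rows", "payload": {
  "series": [
    {"translation": [0, 0, 0], "spin": 0.5},
    {"translation": [0, 0, 0], "spin": 0.5},
    {"translation": [0, 0, 0], "spin": 0.4},
    {"translation": [0, 0, 0], "spin": 0}
  ]
}}

```text
time: 6.45
tool_pos: [0.5069, 0.3406, 0.0827]
tcp_rot: [2.718, 1.575, 0.001]
wrist_force: [2.5, 0.2, -2.5]
width: 0.524
```

```bash
python3 st.py
```

```text
{'time': 6.45, 'q': [0.551, 0.238, 1.858, -0.001, 1.044, 1.072], 'tool_pos': [0.507, 0.341, 0.083], 'wrist_force': [2.51, 0.211, -2.483], 'torque': [0.078, -0.454, 0.003], 'width': 0.524} yaw 60.2
```

{"api": "play_rows", "payload": {
  "series": [
    {"translation": [0, 0, 0], "spin": 0.3},
    {"translation": [0, 0, 0], "spin": 0},
    {"translation": [0, 0, 0], "spin": 0}
  ]
}}

```text
time: 6.75
tool_pos: [0.5067, 0.3406, 0.0827]
tcp_rot: [2.739, 1.538, 0.0]
wrist_force: [2.7, -0.6, -2.5]
width: 0.528
```

```bash
python3 st.py
```

```text
{'time': 6.75, 'q': [0.551, 0.238, 1.858, -0.0, 1.045, 1.099], 'tool_pos': [0.507, 0.341, 0.083], 'wrist_force': [2.729, -0.615, -2.546], 'torque': [0.092, -0.492, -0.025], 'width': 0.528} yaw 58.6
```

{"api": "play_rows", "payload": {
  "series": [
    {"translation": [0, 0, 0], "spin": 0.3},
    {"translation": [0, 0, 0], "spin": 0},
    {"translation": [0, 0, 0], "spin": 0}
  ]
}}

```text
time: 7.05
tool_pos: [0.5064, 0.3406, 0.0827]
tcp_rot: [2.76, 1.501, -0.0]
wrist_force: [2.8, -0.7, -1.5]
width: 0.524
```

```bash
python3 st.py
```

```text
{'time': 7.05, 'q': [0.551, 0.238, 1.858, -0.0, 1.045, 1.126], 'tool_pos': [0.506, 0.341, 0.083], 'wrist_force': [2.767, -0.744, -1.487], 'torque': [-0.03, -0.439, -0.038], 'width': 0.524} yaw 57.1
```

{"api": "play_rows", "payload": {
  "series": [
    {"translation": [0, 0, 0], "spin": 0.4},
    {"translation": [0, 0, 0], "spin": 0},
    {"translation": [0, 0, 0], "spin": 0}
  ]
}}

```text
time: 7.35
tool_pos: [0.506, 0.3409, 0.0827]
tcp_rot: [-2.785, -1.453, 0.001]
wrist_force: [1.5, 0.4, -1.1]
width: 0.523
```

```bash
sed -i 's/"width")}/"width","joint_torque")}/' st.py; python3 st.py; python3 look.py w5|tail -c 90
python3 - <<'E'
from h import *
c=np.load("c_w5.npy",allow_pickle=True).item();a=cv2.imread("pics/w5.png")
cv2.imwrite("pics/z5.png",cv2.resize(a[0:360,180:640],None,fx=1.65,fy=1.65,interpolation=cv2.INTER_CUBIC))
E
```

```text
{'time': 7.35, 'q': [0.552, 0.238, 1.858, 0.001, 1.045, 1.16], 'tool_pos': [0.506, 0.341, 0.083], 'wrist_force': [1.485, 0.364, -1.111], 'torque': [0.196, -0.107, 0.077], 'width': 0.523, 'joint_torque': [0.043, -47.117, -33.025, -0.055, 0.4, 0.02]} yaw 55.1
t_force': [0.9347, 0.2574, -1.3449], 'torque': [0.2172, -0.0886, 0.064], 'width': 0.5248}
```

View pics/z5.png

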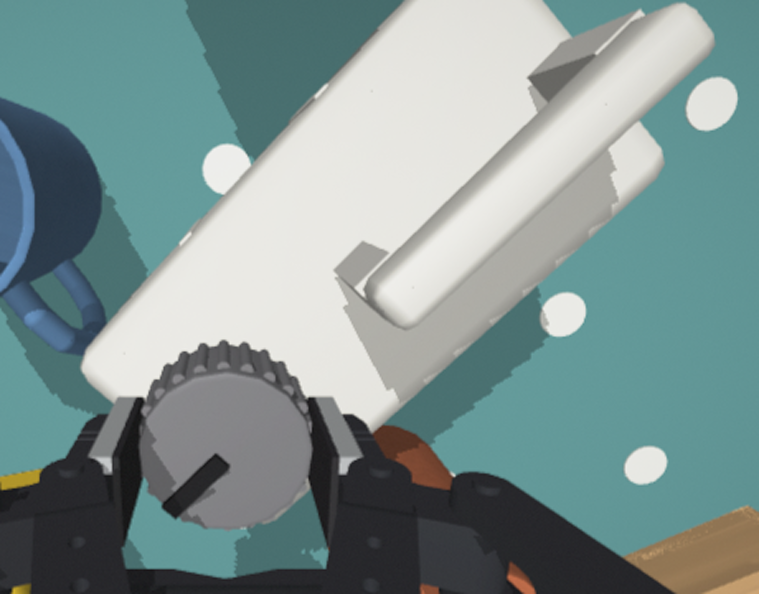

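Run:
```python
from h import *
c=np.load("c_w5.npy",allow_pickle=True).item()
k=lambda p:(p[0]/1.65+180,p[1]/1.65)
A=lambda p,q,z:round(np.degrees(np.arctan2(*(w(c,*k(q),z)-w(c,*k(p),z))[1::-1])),1)
print("ptr",A((223,462),(171,511),.132),A((226,451),(171,511),.132))
print("edges",A((412,327),(712,48),.142),A((366,287),(660,6),.142),"can",A((88,345),(395,14),.1))
# predicted top-centre
s=bot.read_state();X=s["tool_pos"];print((px(c,[.5065,.341,.132])-[180,0])*1.65)
for yaw in(11,13,15):
  a=np.radians(yaw+180);print(yaw,(px(c,[.5065+.021*np.cos(a),.341+.021*np.sin(a),.132])-[180,0])*1.65)
```

```text
ptr -168.6 -164.6
edges 11.6 11.2 can 11.5
[226.75041279 446.09475313]
11 [171.43652142 497.86790657]
13 [173.50565674 499.54028054]
15 [175.63404538 501.14645128]
```

{"api": "play_rows", "payload": {
  "series": [
    {"translation": [0, 0, 0], "spin": 0.3},
    {"translation": [0, 0, 0], "spin": 0.3},
    {"translation": [0, 0, 0], "spin": 0}
  ]
}}

```text
time: 7.7
tool_pos: [0.5063, 0.3411, 0.0828]
tcp_rot: [-2.823, -1.378, -0.0]
wrist_force: [-0.3, 2.2, -0.4]
width: 0.523
```

```bash
python3 st.py
```

```text
{'time': 7.7, 'q': [0.552, 0.238, 1.858, 0.001, 1.045, 1.214], 'tool_pos': [0.506, 0.341, 0.083], 'wrist_force': [-0.286, 2.156, -0.439], 'torque': [0.48, 0.003, 0.093], 'width': 0.523, 'joint_torque': [-1.223, -47.151, -32.785, -0.601, 0.551, 0.281]} yaw 52.0
```

Joint-6 torque jumped to 0.28 N m and the pointer reads −168.6° against the mark's −168.5°, so the cap is at its stop. Releasing it and moving to the jar, above the brushes.

{"api": "play_rows", "payload": {
  "series": [
    {"translation": [0, 0, 0], "spin": 0},
    {"translation": [0, 0, 0], "spin": 0},
    {"translation": [0, 0, 0], "spin": 0},
    {"translation": [0, 0, -0.02], "spin": 0},
    {"translation": [0, 0, -0.03], "spin": 0}
  ],
  "jaw": 0.5
}}

```text
time: 8.2
tool_pos: [0.5044, 0.3392, 0.1305]
tcp_rot: [2.822, 1.378, -0.01]
wrist_force: [0.5, -0.4, -0.2]
width: 0.754
```

{"api": "play_rows", "payload": {
  "series": [
    {"translation": [0, 0, -0.04], "spin": -1},
    {"translation": [0, 0, -0.04], "spin": -1},
    {"translation": [0, 0, -0.04], "spin": -1},
    {"translation": [0, 0, -0.04], "spin": -1},
    {"translation": [0, 0, -0.04], "spin": -1}
  ],
  "jaw": 1
}}

```text
time: 8.7
tool_pos: [0.5061, 0.3403, 0.3345]
tcp_rot: [2.454, 1.961, -0.0]
wrist_force: [0.4, -0.2, 0.4]
width: 1.001
```

{"api": "play_rows", "payload": {
  "series": [
    {"translation": [0, 0, 0], "spin": -1},
    {"translation": [0, 0, 0], "spin": -1},
    {"translation": [0, 0, 0], "spin": -1},
    {"translation": [0, 0, 0], "spin": -1},
    {"translation": [0, 0, 0], "spin": -1}
  ]
}}

```text
time: 9.2
tool_pos: [0.5063, 0.3404, 0.3327]
tcp_rot: [1.971, 2.446, -0.001]
wrist_force: [-0.2, 0.4, 0.1]
width: 0.997
```

{"api": "play_rows", "payload": {
  "series": [
    {"translation": [0, 0, 0], "spin": -1},
    {"translation": [0, 0, 0], "spin": -1},
    {"translation": [0, 0, 0], "spin": -1},
    {"translation": [0, 0, 0], "spin": -1},
    {"translation": [0, 0, 0], "spin": -1}
  ]
}}

```text
time: 9.7
tool_pos: [0.5063, 0.3403, 0.3326]
tcp_rot: [-1.395, -2.815, 0.001]
wrist_force: [-0.2, 0.2, -0.3]
width: 1.0
```

```bash
python3 st.py
```

```text
{'time': 9.7, 'q': [0.551, 0.089, 1.564, -0.0, 1.489, -0.099], 'tool_pos': [0.506, 0.34, 0.333], 'wrist_force': [-0.245, 0.222, -0.289], 'torque': [-0.008, -0.02, 0.002], 'width': 1.0, 'joint_torque': [-0.001, -43.377, -38.347, -0.001, 0.003, 0.912]} yaw 127.3
```

{"api": "play_rows", "payload": {
  "series": [
    {"translation": [0, 0, 0], "spin": -1},
    {"translation": [0, 0, 0], "spin": -1},
    {"translation": [0, 0, 0], "spin": -1},
    {"translation": [0, 0, 0], "spin": -1},
    {"translation": [0, 0, 0], "spin": -1}
  ]
}}

```text
time: 10.2
tool_pos: [0.5063, 0.3403, 0.3326]
tcp_rot: [-0.753, -3.05, 0.001]
wrist_force: [-0.1, 0.3, -0.8]
width: 1.001
```

{"api": "play_rows", "payload": {
  "series": [
    {"translation": [0, 0, 0], "spin": -1},
    {"translation": [0, 0, 0], "spin": -1},
    {"translation": [0, 0, 0], "spin": -1},
    {"translation": [0, 0, 0], "spin": -1},
    {"translation": [0, 0, 0], "spin": -1}
  ]
}}

```text
time: 10.7
tool_pos: [0.5063, 0.3404, 0.3326]
tcp_rot: [-0.075, -3.14, 0.001]
wrist_force: [0.7, 0.8, 0.0]
width: 0.996
```

{"api": "play_rows", "payload": {
  "series": [
    {"translation": [0, 0, 0], "spin": -0.5},
    {"translation": [0, -0.04, 0], "spin": 0},
    {"translation": [0, -0.048, 0], "spin": 0},
    {"translation": [0, -0.048, 0], "spin": 0},
    {"translation": [0, -0.048, 0], "spin": 0}
  ]
}}

```text
time: 11.2
tool_pos: [0.5046, 0.155, 0.3327]
tcp_rot: [0.01, 3.141, -0.001]
wrist_force: [-0.0, -0.9, 0.2]
width: 0.999
```

{"api": "play_rows", "payload": {
  "series": [
    {"translation": [0, -0.048, 0], "spin": 0},
    {"translation": [0, -0.048, 0], "spin": 0},
    {"translation": [0, -0.048, 0], "spin": 0},
    {"translation": [0, -0.048, 0], "spin": 0},
    {"translation": [0, -0.048, 0], "spin": 0}
  ]
}}

```text
time: 11.7
tool_pos: [0.5027, -0.0853, 0.333]
tcp_rot: [0.012, 3.141, -0.0]
wrist_force: [1.0, 0.3, -0.2]
width: 0.994
```

{"api": "play_rows", "payload": {
  "series": [
    {"translation": [0, -0.048, 0.01], "spin": 0},
    {"translation": [0, -0.048, 0.03], "spin": 0},
    {"translation": [0, -0.048, 0.03], "spin": 0},
    {"translation": [-0.005, -0.048, 0.03], "spin": 0},
    {"translation": [0, -0.048, 0.03], "spin": 0}
  ]
}}

```text
time: 12.2
tool_pos: [0.5059, -0.3027, 0.2161]
tcp_rot: [0.012, 3.141, -0.001]
wrist_force: [0.1, 0.9, -0.5]
width: 1.002
```

{"api": "play_rows", "payload": {
  "series": [
    {"translation": [0, 0, 0], "spin": 0},
    {"translation": [0, 0, 0], "spin": 0},
    {"translation": [0, 0, 0], "spin": 0}
  ]
}}

```text
time: 12.5
tool_pos: [0.5065, -0.3002, 0.2178]
tcp_rot: [0.011, 3.14, -0.0]
wrist_force: [-0.9, 0.8, 1.0]
width: 0.998
```

```bash
python3 st.py;python3 look.py w6|tail -c 40
```

```text
{'time': 12.5, 'q': [-0.578, 0.089, 1.771, 0.0, 1.281, -2.141], 'tool_pos': [0.507, -0.3, 0.218], 'wrist_force': [-0.855, 0.83, 1.049], 'torque': [0.023, -0.003, -0.047], 'width': 0.998, 'joint_torque': [-0.733, -40.589, -36.165, -0.051, 0.004, 0.002]} yaw 179.6
403, -0.042, -0.0502], 'width': 0.9974}
```

View pics/w6.png

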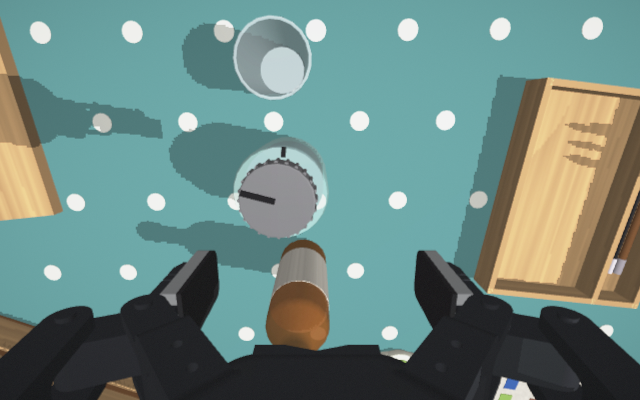

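Lid disc centre is at (277,201), pointer tip at (239,194) and jar mark at (283,152). The bottle sits below at (300,290), the cup above.

Run:
```python
from h import *
c=np.load("c_w6.npy",allow_pickle=True).item()
l=w(c,277,200,.127);t=w(c,239,194,.127);b=w(c,274,201,.127);m=w(c,283,152,.1);n=w(c,277,200,.1)
g=lambda d:np.degrees(np.arctan2(d[1],d[0]))
print(l,m,g(t-l),g(t-b),g(m-l), "turn",(g(t-l)-g(m-l))%360)
for u,v in((277,162),(236,197),(318,197)):print(w(c,u,v,.127)-l)
print("tumbler",w(c,272,60,.09),"bottle bottom-ish",w(c,303,270,.06))
```

```text
[ 0.51205183 -0.33371662  0.127     ] [ 0.47512275 -0.33003889  0.1       ] -99.75628230683944 -102.2174053245597 174.3127234310307 turn 85.93099426212984
[-0.03214221  0.00124439  0.        ]
[-2.85801321e-03 -3.43250038e-02 -5.55111512e-17]
[-0.00236513  0.03452921  0.        ]
tumbler [ 0.39759116 -0.33782604  0.09      ] bottle bottom-ish [ 0.61175367 -0.31617997  0.06      ]
```

{"api": "play_rows", "payload": {
  "series": [
    {"translation": [-0.004, -0.033, 0], "spin": 0},
    {"translation": [0, 0, 0.03], "spin": 0},
    {"translation": [0, 0, 0.04], "spin": 0},
    {"translation": [0, 0, 0.03], "spin": 0},
    {"translation": [0, 0, 0], "spin": 0}
  ]
}}

```text
time: 13.05
tool_pos: [0.5074, -0.3303, 0.113]
tcp_rot: [-0.009, -3.135, -0.007]
wrist_force: [0.5, 0.4, -0.0]
width: 0.999
```

{"api": "play_rows", "payload": {
  "series": [
    {"translation": [0, 0, 0.015], "spin": 0},
    {"translation": [0, 0, 0.015], "spin": 0},
    {"translation": [0, 0, 0.01], "spin": 0},
    {"translation": [0, 0, 0], "spin": 0},
    {"translation": [0, 0, 0], "spin": 0}
  ]
}}

```text
time: 13.55
tool_pos: [0.51, -0.3339, 0.077]
tcp_rot: [0.012, 3.141, -0.0]
wrist_force: [-0.2, -0.5, -0.0]
width: 0.999
```

{"api": "play_rows", "payload": {
  "series": [
    {"translation": [0, 0, 0], "spin": 0},
    {"translation": [0, 0, 0], "spin": 0},
    {"translation": [0, 0, 0], "spin": 0},
    {"translation": [0, 0, 0], "spin": 0},
    {"translation": [0, 0, 0], "spin": 0}
  ],
  "jaw": -1,
  "force": 25
}}

```text
time: 14.05
tool_pos: [0.5104, -0.334, 0.078]
tcp_rot: [0.012, 3.14, -0.001]
wrist_force: [0.1, 2.4, 6.3]
width: 0.753
```

```bash
python3 st.py
```

```text
{'time': 14.05, 'q': [-0.62, 0.242, 1.864, 0.0, 1.035, -2.184], 'tool_pos': [0.51, -0.334, 0.078], 'wrist_force': [0.109, 2.421, 6.327], 'torque': [0.342, 0.098, -0.012], 'width': 0.753, 'joint_torque': [-0.86, -43.341, -31.577, -0.378, -0.683, -0.003]} yaw 179.6
```

{"api": "play_rows", "payload": {
  "series": [
    {"translation": [0, 0, -0.001], "spin": 0},
    {"translation": [0, 0, 0], "spin": 0}
  ]
}}

```text
time: 14.25
tool_pos: [0.5104, -0.3339, 0.078]
tcp_rot: [0.012, 3.14, -0.001]
wrist_force: [1.2, 2.1, 2.6]
width: 0.759
```

{"api": "play_rows", "payload": {
  "series": [
    {"translation": [0, 0, 0], "spin": 1},
    {"translation": [0, 0, 0], "spin": 1},
    {"translation": [0, 0, 0], "spin": 1},
    {"translation": [0, 0, 0], "spin": 1},
    {"translation": [0, 0, 0], "spin": 1}
  ]
}}

```text
time: 14.75
tool_pos: [0.5106, -0.3329, 0.0781]
tcp_rot: [0.697, 3.062, 0.003]
wrist_force: [2.1, 4.4, 3.9]
width: 0.757
```

```bash
python3 st.py
```

```text
{'time': 14.75, 'q': [-0.62, 0.241, 1.864, 0.002, 1.036, -1.744], 'tool_pos': [0.511, -0.333, 0.078], 'wrist_force': [2.059, 4.369, 3.852], 'torque': [0.84, -0.334, 0.035], 'width': 0.757, 'joint_torque': [-3.029, -44.49, -32.065, -1.429, -0.425, -0.836]} yaw 154.4
```

{"api": "play_rows", "payload": {
  "series": [
    {"translation": [0, 0, 0], "spin": 1},
    {"translation": [0, 0, 0], "spin": 1},
    {"translation": [0, 0, 0], "spin": 1},
    {"translation": [0, 0, 0], "spin": 1},
    {"translation": [0, 0, 0], "spin": 1}
  ]
}}

```text
time: 15.25
tool_pos: [0.5113, -0.3324, 0.0784]
tcp_rot: [1.343, 2.838, 0.004]
wrist_force: [3.3, 5.9, 3.8]
width: 0.756
```

{"api": "play_rows", "payload": {
  "series": [
    {"translation": [0, 0, 0], "spin": 1},
    {"translation": [0, 0, 0], "spin": 1},
    {"translation": [0, 0, 0], "spin": 1},
    {"translation": [0, 0, 0], "spin": 1},
    {"translation": [0, 0, 0], "spin": 1}
  ]
}}

```text
time: 15.75
tool_pos: [0.5122, -0.3329, 0.0788]
tcp_rot: [1.925, 2.479, 0.005]
wrist_force: [4.4, 5.2, 3.8]
width: 0.759
```

{"api": "play_rows", "payload": {
  "series": [
    {"translation": [0, 0, 0], "spin": 0.4},
    {"translation": [0, 0, 0], "spin": 0},
    {"translation": [0, 0, 0], "spin": 0}
  ]
}}

```text
time: 16.05
tool_pos: [0.5121, -0.333, 0.0789]
tcp_rot: [1.964, 2.449, 0.005]
wrist_force: [3.5, 4.5, 3.5]
width: 0.758
```

```bash
python3 st.py
```

```text
{'time': 16.05, 'q': [-0.619, 0.241, 1.863, 0.004, 1.035, -0.84], 'tool_pos': [0.512, -0.333, 0.079], 'wrist_force': [3.491, 4.526, 3.511], 'torque': [0.923, -0.962, 0.007], 'width': 0.758, 'joint_torque': [-3.882, -44.028, -30.81, -2.026, 0.314, 0.05]} yaw 102.6
```

{"api": "play_rows", "payload": {
  "series": [
    {"translation": [0, 0, 0], "spin": 0.4},
    {"translation": [0, 0, 0], "spin": 0},
    {"translation": [0, 0, 0], "spin": 0}
  ]
}}

```text
time: 16.35
tool_pos: [0.5121, -0.333, 0.0789]
tcp_rot: [2.006, 2.414, 0.005]
wrist_force: [3.6, 4.7, 4.2]
width: 0.76
```

```bash
python3 st.py
```

```text
{'time': 16.35, 'q': [-0.619, 0.241, 1.863, 0.004, 1.035, -0.805], 'tool_pos': [0.512, -0.333, 0.079], 'wrist_force': [3.598, 4.738, 4.194], 'torque': [0.884, -0.89, 0.067], 'width': 0.76, 'joint_torque': [-3.814, -43.979, -30.789, -1.983, 0.299, 0.044]} yaw 100.5
```

{"api": "play_rows", "payload": {
  "series": [
    {"translation": [0, 0, 0], "spin": 0.4},
    {"translation": [0, 0, 0], "spin": 0},
    {"translation": [0, 0, 0], "spin": 0}
  ]
}}

```text
time: 16.65
tool_pos: [0.5122, -0.3332, 0.0789]
tcp_rot: [2.048, 2.379, 0.005]
wrist_force: [5.2, 5.1, 3.1]
width: 0.759
```

```bash
python3 st.py|cut -c50-
```

```text
, 1.035, -0.77], 'tool_pos': [0.512, -0.333, 0.079], 'wrist_force': [5.16, 5.138, 3.117], 'torque': [0.832, -0.948, 0.09], 'width': 0.759, 'joint_torque': [-3.832, -44.102, -30.683, -1.965, 0.441, 0.076]} yaw 98.6
```

{"api": "play_rows", "payload": {
  "series": [
    {"translation": [0, 0, 0], "spin": 0.4},
    {"translation": [0, 0, 0], "spin": 0},
    {"translation": [0, 0, 0], "spin": 0}
  ]
}}

```text
time: 16.95
tool_pos: [0.5125, -0.3335, 0.0787]
tcp_rot: [2.088, 2.342, 0.005]
wrist_force: [6.1, 3.9, 1.3]
width: 0.756
```

```bash
python3 st.py|cut -c50-
```

```text
, 1.034, -0.735], 'tool_pos': [0.512, -0.333, 0.079], 'wrist_force': [6.139, 3.886, 1.292], 'torque': [0.659, -1.197, 0.102], 'width': 0.756, 'joint_torque': [-3.561, -44.895, -30.533, -1.87, 0.963, 0.068]} yaw 96.6
```

{"api": "play_rows", "payload": {
  "series": [
    {"translation": [0, 0, 0], "spin": 0.4},
    {"translation": [0, 0, 0], "spin": 0},
    {"translation": [0, 0, 0], "spin": 0}
  ]
}}

```text
time: 17.25
tool_pos: [0.5125, -0.334, 0.0786]
tcp_rot: [2.128, 2.305, 0.004]
wrist_force: [5.2, 1.5, 0.4]
width: 0.756
```

```bash
python3 st.py|cut -c50-
```

```text
1.033, -0.7], 'tool_pos': [0.512, -0.334, 0.079], 'wrist_force': [5.241, 1.547, 0.353], 'torque': [0.376, -1.177, 0.056], 'width': 0.756, 'joint_torque': [-2.82, -45.605, -30.521, -1.536, 1.313, 0.03]} yaw 94.6
```

```bash
python3 look.py w7|tail -c 40
python3 - <<'E'
import cv2
a=cv2.imread("pics/w7.png")
cv2.imwrite("pics/z7.png",cv2.resize(a[130:370,180:480],None,fx=2.4,fy=2.4,interpolation=cv2.INTER_CUBIC))
E
```

```text
12, -1.2007, -0.0242], 'width': 0.7574}
```

View pics/z7.png

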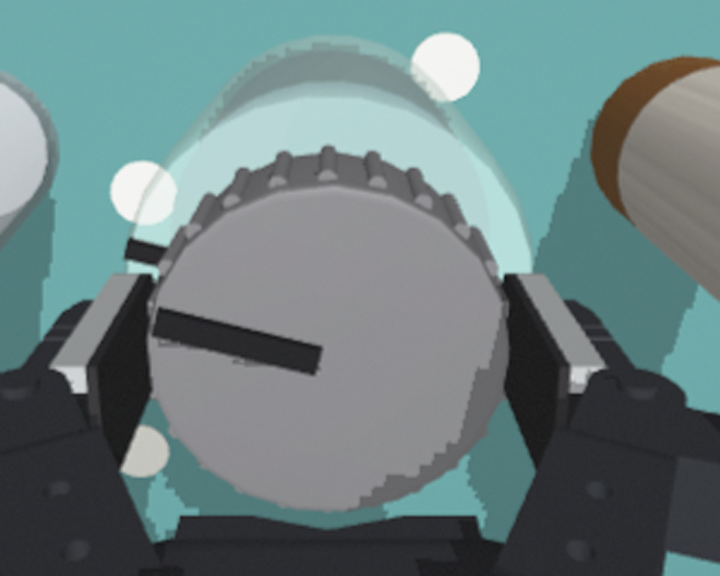

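Run:
```python
from h import *
c=np.load("c_w7.npy",allow_pickle=True).item()
k=lambda p:(p[0]/2.4+180,p[1]/2.4+130)
W=lambda p,z:w(c,*k(p),z)
A=lambda d:round(np.degrees(np.arctan2(d[1],d[0])),1)
cen=.5*(W((148,345),.127)+W((508,345),.127)); top=W((330,187),.127);bot=W((325,511),.127);cen2=.5*(top+bot)
print(cen,cen2,"ptr",A(W((155,322),.127)-W((320,361),.127)),A(W((155,322),.127)-cen2))
print("mark",A(W((127,249),.1)-cen2),A(W((127,249),.1)-W((165,257),.1)),W((127,249),.1))
```

```text
[ 0.51191452 -0.33534843  0.127     ] [ 0.5119697  -0.33807228  0.127     ] ptr 169.7 171.1
mark 170.2 171.6 [ 0.46960945 -0.33075972  0.1       ]
```

Pointer at about 170.4° and mark at about 170.9°, so the lid meets its mark. One last small nudge for certainty, then release.

{"api": "play_rows", "payload": {
  "series": [
    {"translation": [0, 0, 0], "spin": 0.3},
    {"translation": [0, 0, 0], "spin": 0},
    {"translation": [0, 0, 0], "spin": 0}
  ]
}}

```text
time: 17.6
tool_pos: [0.5123, -0.3344, 0.0785]
tcp_rot: [2.158, 2.277, 0.003]
wrist_force: [6.8, -0.1, -0.1]
width: 0.757
```

```bash
python3 st.py|cut -c50-
```

```text
1.032, -0.674], 'tool_pos': [0.512, -0.334, 0.078], 'wrist_force': [6.758, -0.135, -0.118], 'torque': [0.171, -1.093, -0.009], 'width': 0.757, 'joint_torque': [-2.051, -45.983, -30.522, -1.166, 1.479, 0.004]} yaw 93.1
```

{"api": "play_rows", "payload": {
  "series": [
    {"translation": [0, 0, 0], "spin": 0},
    {"translation": [0, 0, 0], "spin": 0},
    {"translation": [0, 0, 0], "spin": 0},
    {"translation": [0, 0, 0], "spin": 0},
    {"translation": [0, 0, -0.02], "spin": 0}
  ],
  "jaw": 1
}}

```text
time: 18.1
tool_pos: [0.5071, -0.3321, 0.0945]
tcp_rot: [-2.156, -2.275, 0.002]
wrist_force: [0.9, 0.4, -0.5]
width: 1.001
```

{"api": "play_rows", "payload": {
  "series": [
    {"translation": [0, 0, -0.04], "spin": 0},
    {"translation": [0, 0, -0.05], "spin": 0},
    {"translation": [0, 0, -0.05], "spin": 0},
    {"translation": [0, 0, -0.05], "spin": 0},
    {"translation": [0, 0, -0.05], "spin": 0}
  ]
}}

```text
time: 18.6
tool_pos: [0.5093, -0.3336, 0.3398]
tcp_rot: [2.161, 2.28, -0.0]
wrist_force: [1.2, -0.9, 0.3]
width: 1.002
```

```bash
python3 st.py
python3 - <<'E'
from h import *
a=bot.read_camera("top");cv2.imwrite("pics/top1.png",a);o=cv2.imread("pics/top0.png")
d=cv2.absdiff(a,o).max(2)>45
print("diff in jar/bottle/cup area",[d[y:y+h,x:x+w_].sum() for x,y,w_,h in((440,190,45,40),(435,150,40,38),(445,232,35,30))])
print("can area",d[150:225,205:262].sum(),"pot",d[170:220,262:292].sum(),"mug",d[205:240,185:222].sum())
E
```

```text
{'time': 18.6, 'q': [-0.621, 0.085, 1.555, -0.0, 1.501, -0.674], 'tool_pos': [0.509, -0.334, 0.34], 'wrist_force': [1.233, -0.939, 0.26], 'torque': [0.029, 0.036, 0.0], 'width': 1.002, 'joint_torque': [0.096, -44.169, -35.849, -0.002, -0.591, -0.0]} yaw 93.1
diff in jar/bottle/cup area [np.int64(133), np.int64(0), np.int64(408)]
can area 411 pot 1 mug 4
```

```bash
cat > blob.py <<'E'
import sys;from h import *
name,x,y,zt,zm,r1,r2=sys.argv[1],*map(float,sys.argv[2:8])
c=bot.get_calibration("wrist");a=bot.read_camera("wrist");cv2.imwrite(f"pics/{name}.png",a);np.save("c_"+name+".npy",c,allow_pickle=True)
g=a.max(2)
n,lab,st,cen=cv2.connectedComponentsWithStats((g<75).astype(np.uint8))
for i in range(1,n):
    if not 6<st[i,4]<900: continue
    v,u=np.nonzero(lab==i)
    for z,lo,hi,t in((zt,0,r1,"ptr"),(zm,r1,r2,"mark")):
        q=np.array([w(c,uu,vv,z)[:2] for uu,vv in zip(u,v)]);m=q.mean(0);d=m-[x,y]
        if lo<=np.hypot(*d)<hi:
            e=np.linalg.svd(q-m)[2][0];e=e*np.sign(e@d)
            print(t,st[i,4],cen[i].round(1),m.round(4),"radial",round(np.degrees(np.arctan2(d[1],d[0])),1),"axis",round(np.degrees(np.arctan2(e[1],e[0])),1))
E
python3 blob.py b1 .512 -.335 .127 .1 .033 .048
```

```text
mark 12 [286.5 155.8] [ 0.4762 -0.3309] radial 173.4 axis 168.7
ptr 82 [302.  163.5] [ 0.4973 -0.3353] radial -178.7 axis 168.2
```

Mark and pointer agree at 168.2–168.7°. The mark turned along with the last nudge, so the lid is at its stop. Now to the can.

{"api": "play_rows", "payload": {
  "series": [
    {"translation": [0.046, 0.0076, 0], "spin": 0},
    {"translation": [0.046, 0.0076, 0], "spin": 0},
    {"translation": [0.046, 0.0076, 0], "spin": 0},
    {"translation": [0.046, 0.0076, 0], "spin": 0},
    {"translation": [0.046, 0.0076, 0], "spin": 0}
  ],
  "jaw": 0.3
}}

```text
time: 19.2
tool_pos: [0.5351, -0.1005, 0.3375]
tcp_rot: [2.162, 2.279, -0.0]
wrist_force: [0.6, 0.0, 0.3]
width: 0.65
```

{"api": "play_rows", "payload": {
  "series": [
    {"translation": [0.046, 0.0076, 0], "spin": 0},
    {"translation": [0.046, 0.0076, 0], "spin": 0},
    {"translation": [0.046, 0.0076, 0], "spin": 0},
    {"translation": [0.046, 0.0076, 0], "spin": 0},
    {"translation": [0.046, 0.0076, 0], "spin": 0}
  ]
}}

```text
time: 19.7
tool_pos: [0.5608, 0.1313, 0.3376]
tcp_rot: [2.161, 2.28, -0.0]
wrist_force: [1.0, -0.6, 0.9]
width: 0.649
```

{"api": "play_rows", "payload": {
  "series": [
    {"translation": [0.046, 0.0076, 0], "spin": 0},
    {"translation": [0.046, 0.0076, 0], "spin": 0},
    {"translation": [0.046, 0.0076, 0], "spin": 0},
    {"translation": [0.046, 0.0076, 0], "spin": 0},
    {"translation": [0.042, 0.0076, 0], "spin": 0}
  ]
}}

```text
time: 20.2
tool_pos: [0.5866, 0.3594, 0.3373]
tcp_rot: [2.16, 2.281, -0.001]
wrist_force: [0.8, -0.1, 0.1]
width: 0.65
```

{"api": "play_rows", "payload": {
  "series": [
    {"translation": [0, 0, 0], "spin": -1},
    {"translation": [0, 0, 0], "spin": -1},
    {"translation": [0, 0, 0], "spin": -1},
    {"translation": [0, 0, 0], "spin": -1},
    {"translation": [0, 0, 0], "spin": -1}
  ]
}}

```text
time: 20.7
tool_pos: [0.5867, 0.3572, 0.3371]
tcp_rot: [-1.611, -2.697, 0.001]
wrist_force: [0.5, 1.2, 0.4]
width: 0.65
```

{"api": "play_rows", "payload": {
  "series": [
    {"translation": [0, 0, 0], "spin": -1},
    {"translation": [0, 0, 0], "spin": -1},
    {"translation": [0, 0, 0], "spin": -1},
    {"translation": [0, 0, 0], "spin": -1},
    {"translation": [0, 0, 0], "spin": -1}
  ]
}}

```text
time: 21.2
tool_pos: [0.5868, 0.3571, 0.3372]
tcp_rot: [-0.99, -2.981, 0.001]
wrist_force: [-0.2, -0.8, 0.3]
width: 0.652
```

{"api": "play_rows", "payload": {
  "series": [
    {"translation": [0, 0, 0], "spin": -1},
    {"translation": [0, 0, 0], "spin": -1},
    {"translation": [0, 0, 0], "spin": -1},
    {"translation": [0, 0, 0], "spin": -1},
    {"translation": [0, 0, 0], "spin": -1}
  ]
}}

```text
time: 21.7
tool_pos: [0.5868, 0.3571, 0.3372]
tcp_rot: [-0.321, -3.125, 0.001]
wrist_force: [-0.6, -0.8, 0.0]
width: 0.653
```

{"api": "play_rows", "payload": {
  "series": [
    {"translation": [0, 0, 0], "spin": -1},
    {"translation": [0, 0, 0.02], "spin": -1},
    {"translation": [0, 0, 0.04], "spin": -1},
    {"translation": [0, 0, 0.04], "spin": -1},
    {"translation": [0, 0, 0.02], "spin": -0.6}
  ]
}}

```text
time: 22.2
tool_pos: [0.5847, 0.3559, 0.2126]
tcp_rot: [0.307, -3.121, 0.004]
wrist_force: [-0.5, -1.0, -0.1]
width: 0.652
```

{"api": "play_rows", "payload": {
  "series": [
    {"translation": [0, 0, 0], "spin": 0},
    {"translation": [0, 0, 0], "spin": 0},
    {"translation": [0, 0, 0], "spin": 0}
  ]
}}

```text
time: 22.5
tool_pos: [0.5881, 0.358, 0.2203]
tcp_rot: [-0.301, 3.124, 0.002]
wrist_force: [-0.3, -0.2, -0.1]
width: 0.648
```

```bash
python3 st.py; python3 blob.py b2 .506 .341 .132 .1 .023 .035
```

```text
{'time': 22.5, 'q': [0.511, 0.275, 1.549, -0.0, 1.314, -1.253], 'tool_pos': [0.588, 0.358, 0.22], 'wrist_force': [-0.308, -0.212, -0.06], 'torque': [0.002, 0.058, 0.004], 'width': 0.648, 'joint_torque': [-0.012, -51.098, -36.084, -0.002, 0.024, 0.007]} yaw 191.0
ptr 176 [313.9  68.3] [0.4929 0.3375] radial -165.0 axis -171.9
```

View pics/b2.png

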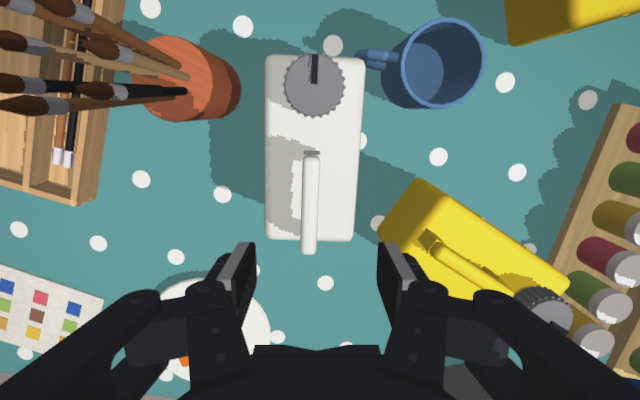

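The view shows the cap's pointer (314,57–83) in line with the mark and the handle. The bar runs from (312,153) to (309,253).

Run:
```python
from h import *
c=np.load("c_b2.npy",allow_pickle=True).item()
a=w(c,312.5,155,.142);b=w(c,309,252,.142);d=b-a
print(a,b,"yaw",np.degrees(np.arctan2(d[1],d[0])),"len",np.hypot(*d[:2]))
p=w(c,269,60,.1);q=w(c,269,236,.1);r=w(c,363,62,.1);s=w(c,353,238,.1)
for e,f in((p,q),(r,s)):print("side yaw",np.degrees(np.arctan2(*(f-e)[1::-1])))
cap=w(c,315,85,.132);print("cap",cap,"grip from bar",a+(d/np.hypot(*d[:2]))*.030)
```

```text
[0.55565259 0.34852105 0.142     ] [0.63611635 0.36095561 0.142     ] yaw 8.784780799083652 len 0.08141888534937111
side yaw 8.82625666433956
side yaw 9.702023229754024
cap [0.50439966 0.34053414 0.132     ] grip from bar [0.58530066 0.35310275 0.142     ]
```

{"api": "play_rows", "payload": {
  "series": [
    {"translation": [0.0033, -0.0045, 0.02], "spin": 0.4},
    {"translation": [0, 0, 0.035], "spin": 0},
    {"translation": [0, 0, 0.035], "spin": 0},
    {"translation": [0, 0, 0.025], "spin": 0},
    {"translation": [0, 0, 0], "spin": 0}
  ]
}}

```text
time: 23.05
tool_pos: [0.5823, 0.351, 0.0996]
tcp_rot: [0.247, -3.126, 0.004]
wrist_force: [-1.3, -0.6, -0.8]
width: 0.649
```

{"api": "play_rows", "payload": {
  "series": [
    {"translation": [0, 0, 0.01], "spin": 0},
    {"translation": [0, 0, 0.007], "spin": 0},
    {"translation": [0, 0, 0], "spin": 0},
    {"translation": [0, 0, 0], "spin": 0}
  ]
}}

```text
time: 23.45
tool_pos: [0.5851, 0.3527, 0.087]
tcp_rot: [-0.248, 3.13, 0.001]
wrist_force: [0.2, -0.0, 0.6]
width: 0.646
```

{"api": "play_rows", "payload": {
  "series": [
    {"translation": [0, 0, 0], "spin": 0},
    {"translation": [0, 0, 0], "spin": 0},
    {"translation": [0, 0, 0], "spin": 0},
    {"translation": [0, 0, 0], "spin": 0},
    {"translation": [0, 0, 0], "spin": 0}
  ],
  "jaw": -1,
  "force": 50
}}

```text
time: 23.95
tool_pos: [0.5849, 0.3521, 0.0864]
tcp_rot: [-0.249, 3.131, -0.0]
wrist_force: [0.4, -1.3, 3.0]
width: 0.151
```

```bash
python3 st.py; python3 look.py b3|tail -c 30
```

```text
{'time': 23.95, 'q': [0.506, 0.361, 1.691, -0.001, 1.089, -1.223], 'tool_pos': [0.585, 0.352, 0.086], 'wrist_force': [0.364, -1.276, 3.018], 'torque': [-0.245, 0.016, 0.076], 'width': 0.151, 'joint_torque': [0.996, -51.999, -32.977, 0.437, -0.25, 0.041]} yaw 189.1
51, 0.0806], 'width': 0.1492}
```

{"api": "play_rows", "payload": {
  "series": [
    {"translation": [0, 0, -0.005], "spin": 0},
    {"translation": [0, 0, -0.01], "spin": 0},
    {"translation": [0, 0, -0.015], "spin": 0},
    {"translation": [0, 0, -0.015], "spin": 0},
    {"translation": [0, 0, 0], "spin": 0}
  ]
}}

```text
time: 24.5
tool_pos: [0.5868, 0.3538, 0.1351]
tcp_rot: [-0.248, 3.126, 0.005]
wrist_force: [0.8, 0.3, -5.8]
width: 0.151
```

{"api": "play_rows", "payload": {
  "series": [
    {"translation": [0, 0, 0], "spin": 0},
    {"translation": [0, 0, 0], "spin": 0}
  ]
}}

```text
time: 24.7
tool_pos: [0.584, 0.3521, 0.1304]
tcp_rot: [0.249, -3.131, 0.001]
wrist_force: [0.2, -0.0, -6.6]
width: 0.151
```

```bash
python3 st.py; python3 look.py b4 >/dev/null
python3 - <<'E'
from h import *
a=cv2.imread("pics/b3.png");b=cv2.imread("pics/b4.png")
# cap pointer position stays fixed in the wrist image if the can hangs without tipping
for i in(a,b):
    n,l,s,c=cv2.connectedComponentsWithStats((i.max(2)<75).astype(np.uint8))
    print([(s[k,:5].tolist(),c[k].round(1).tolist()) for k in range(1,n) if 60<s[k,4]<1200 and 250<c[k][0]<380])
E
```

```text
{'time': 24.7, 'q': [0.506, 0.323, 1.655, 0.0, 1.164, -1.223], 'tool_pos': [0.584, 0.352, 0.13], 'wrist_force': [0.243, -0.006, -6.646], 'torque': [0.013, -0.039, 0.021], 'width': 0.151, 'joint_torque': [-0.003, -58.542, -39.474, 0.004, -0.065, 0.0]} yaw 189.1
[([310, 5, 14, 63, 832], [316.1, 35.6])]
[([310, 5, 14, 63, 834], [316.6, 35.5])]
```

{"api": "play_rows", "payload": {
  "series": [
    {"translation": [0, 0, -0.03], "spin": 0},
    {"translation": [0, 0, -0.04], "spin": 0},
    {"translation": [0, 0, -0.04], "spin": 0},
    {"translation": [0, 0, -0.04], "spin": 0},
    {"translation": [0, 0, -0.04], "spin": 0}
  ]
}}

```text
time: 25.25
tool_pos: [0.5839, 0.352, 0.3211]
tcp_rot: [0.248, -3.13, 0.001]
wrist_force: [0.5, 1.1, -6.2]
width: 0.155
```

{"api": "play_rows", "payload": {
  "series": [
    {"translation": [0, 0, -0.04], "spin": 0},
    {"translation": [0, 0, -0.025], "spin": 0},
    {"translation": [0, 0, -0.01], "spin": 0},
    {"translation": [0, 0, 0], "spin": 0},
    {"translation": [0, 0, 0], "spin": 0}
  ]
}}

```text
time: 25.75
tool_pos: [0.5839, 0.352, 0.3931]
tcp_rot: [0.248, -3.128, 0.002]
wrist_force: [-0.3, -0.7, -7.1]
width: 0.15
```

```bash
python3 st.py
```

```text
{'time': 25.75, 'q': [0.506, 0.231, 1.295, 0.0, 1.62, -1.223], 'tool_pos': [0.584, 0.352, 0.393], 'wrist_force': [-0.293, -0.694, -7.1], 'torque': [-0.024, 0.009, 0.026], 'width': 0.15, 'joint_torque': [0.012, -58.047, -43.884, 0.001, 0.001, 0.0]} yaw 189.1
```

{"api": "play_rows", "payload": {
  "series": [
    {"translation": [0.0045, -0.02, 0], "spin": 0},
    {"translation": [0.008, -0.036, 0], "spin": 0},
    {"translation": [0.008, -0.036, 0], "spin": 0},
    {"translation": [0.008, -0.036, 0], "spin": 0},
    {"translation": [0.008, -0.036, 0], "spin": 0}
  ]
}}

```text
time: 26.25
tool_pos: [0.5729, 0.1824, 0.3927]
tcp_rot: [0.248, -3.127, 0.002]
wrist_force: [0.8, -0.5, -5.5]
width: 0.153
```

{"api": "play_rows", "payload": {
  "series": [
    {"translation": [0.008, -0.036, 0], "spin": 0},
    {"translation": [0.008, -0.036, 0], "spin": 0},
    {"translation": [0.008, -0.036, 0], "spin": 0},
    {"translation": [0.008, -0.036, 0], "spin": 0},
    {"translation": [0.007, -0.03, 0], "spin": 0}
  ]
}}

```text
time: 26.75
tool_pos: [0.5616, 0.004, 0.393]
tcp_rot: [0.247, -3.127, 0.001]
wrist_force: [-0.4, -1.2, -5.8]
width: 0.151
```

{"api": "play_rows", "payload": {
  "series": [
    {"translation": [0.004, -0.0194, 0], "spin": 0.6},
    {"translation": [0, 0, 0], "spin": 0.8},
    {"translation": [0, 0, 0], "spin": 0.8},
    {"translation": [0, 0, 0], "spin": 0.6},
    {"translation": [0, 0, 0], "spin": 0.3}
  ]
}}

```text
time: 27.25
tool_pos: [0.561, -0.0138, 0.3931]
tcp_rot: [-0.179, -3.132, 0.0]
wrist_force: [0.3, -0.9, -6.3]
width: 0.153
```

{"api": "play_rows", "payload": {
  "series": [
    {"translation": [0, 0, 0.03], "spin": 0},
    {"translation": [0, 0, 0.04], "spin": 0},
    {"translation": [0, 0, 0.04], "spin": 0},
    {"translation": [0, 0, 0.04], "spin": 0},
    {"translation": [0, 0, 0.04], "spin": 0}
  ]
}}

```text
time: 27.75
tool_pos: [0.5609, -0.0133, 0.2028]
tcp_rot: [-0.175, -3.135, 0.0]
wrist_force: [1.2, -0.2, -6.6]
width: 0.15
```

{"api": "play_rows", "payload": {
  "series": [
    {"translation": [0, 0, 0.02], "spin": 0},
    {"translation": [0, 0, 0], "spin": 0},
    {"translation": [0, 0, 0], "spin": 0},
    {"translation": [0, 0, 0], "spin": 0}
  ]
}}

```text
time: 28.15
tool_pos: [0.5638, -0.0134, 0.1879]
tcp_rot: [0.176, 3.133, -0.0]
wrist_force: [-0.3, 0.3, -5.8]
width: 0.152
```

```bash
python3 st.py
python3 - <<'E'
from h import *
# predicted positions of the tray's rim corners (top view estimates) vs. wrist and scene pictures
cs=bot.get_calibration("wrist");a=bot.read_camera("wrist");c2=bot.get_calibration("scene");b=bot.read_camera("scene")
R=[(.6753,.0942),(.6547,-.0909),(.4049,-.0636),(.4267,.1224)]
u=np.array([np.cos(np.radians(-6.5)),np.sin(np.radians(-6.5))]);v=np.array([-u[1],u[0]]);C=np.array([.5374,-.0107])
bay=[C+i*.118*u+j*.0615*v for i,j in((1,1),(1,-1),(-1,-1),(-1,1))]
for img,c in((a,cs),(b,c2)):
    for P,col in((R,(0,0,255)),(bay,(255,0,255))):
        cv2.polylines(img,[np.int32([px(c,[*p,.036]).round() for p in P])],True,col,1)
o=np.zeros((560,640,3),np.uint8);o[:400]=a;o=np.vstack([a,cv2.resize(b[140:290,200:400],(267,200))if 0 else np.zeros((190,640,3),np.uint8)])
k=cv2.resize(b[150:280,210:390],(263,190),interpolation=cv2.INTER_CUBIC);o[400:,:263]=k
cv2.imwrite("pics/m.png",o)
E
```

```text
{'time': 28.15, 'q': [-0.068, 0.059, 1.859, -0.0, 1.22, -1.527], 'tool_pos': [0.564, -0.013, 0.188], 'wrist_force': [-0.285, 0.301, -5.842], 'torque': [0.016, -0.049, 0.031], 'width': 0.152, 'joint_torque': [-0.002, -41.808, -38.157, -0.002, 0.14, -0.002]} yaw 173.6
```

{"api": "play_rows", "payload": {
  "series": [
    {"translation": [0, 0, 0.02], "spin": 0},
    {"translation": [0, 0, 0.025], "spin": 0},
    {"translation": [0, 0, 0.015], "spin": 0},
    {"translation": [0, 0, 0.01], "spin": 0},
    {"translation": [0, 0, 0], "spin": 0}
  ]
}}

```text
time: 28.75
tool_pos: [0.5613, -0.0131, 0.1146]
tcp_rot: [-0.176, -3.134, -0.0]
wrist_force: [-0.7, -0.1, -6.1]
width: 0.157
```

{"api": "play_rows", "payload": {
  "series": [
    {"translation": [0, 0, 0.008], "spin": 0},
    {"translation": [0, 0, 0.005], "spin": 0},
    {"translation": [0, 0, 0.004], "spin": 0},
    {"translation": [0, 0, 0], "spin": 0},
    {"translation": [0, 0, 0], "spin": 0}
  ]
}}

```text
time: 29.25
tool_pos: [0.5625, -0.0132, 0.0989]
tcp_rot: [0.176, 3.137, -0.0]
wrist_force: [-0.2, -0.4, -6.7]
width: 0.151
```

{"api": "play_rows", "payload": {
  "series": [
    {"translation": [0, 0, 0.003], "spin": 0},
    {"translation": [0, 0, 0.002], "spin": 0},
    {"translation": [0, 0, 0], "spin": 0},
    {"translation": [0, 0, 0], "spin": 0}
  ]
}}

```text
time: 29.65
tool_pos: [0.5628, -0.0133, 0.0944]
tcp_rot: [0.176, 3.136, -0.0]
wrist_force: [-0.6, -1.4, -1.8]
width: 0.149
```

```bash
python3 st.py
```

```text
{'time': 29.65, 'q': [-0.068, 0.14, 1.951, -0.0, 1.049, -1.526], 'tool_pos': [0.563, -0.013, 0.094], 'wrist_force': [-0.574, -1.384, -1.844], 'torque': [-0.061, 0.185, -0.026], 'width': 0.149, 'joint_torque': [0.469, -42.488, -34.869, 0.199, -0.291, -0.002]} yaw 173.6
```

Contact came at the expected height, with the load coming off. Pressing 1 mm more, releasing and rising.

{"api": "play_rows", "payload": {
  "series": [
    {"translation": [0, 0, 0.001], "spin": 0},
    {"translation": [0, 0, 0], "spin": 0}
  ]
}}

```text
time: 29.85
tool_pos: [0.5628, -0.0133, 0.0944]
tcp_rot: [0.176, 3.136, -0.0]
wrist_force: [-3.7, -0.5, 5.4]
width: 0.15
```

{"api": "play_rows", "payload": {
  "series": [
    {"translation": [0, 0, 0], "spin": 0},
    {"translation": [0, 0, 0], "spin": 0},
    {"translation": [0, 0, 0], "spin": 0},
    {"translation": [0, 0, 0], "spin": 0},
    {"translation": [0, 0, 0], "spin": 0}
  ],
  "jaw": 0.3
}}

```text
time: 30.35
tool_pos: [0.5625, -0.0131, 0.0928]
tcp_rot: [0.176, 3.136, 0.0]
wrist_force: [-0.6, -0.8, 0.4]
width: 0.651
```

{"api": "play_rows", "payload": {
  "series": [
    {"translation": [0, 0, -0.02], "spin": 0},
    {"translation": [0, 0, -0.04], "spin": 0},
    {"translation": [0, 0, -0.05], "spin": 0},
    {"translation": [0, 0, -0.05], "spin": 0},
    {"translation": [0, 0, -0.05], "spin": 0}
  ]
}}

```text
time: 30.85
tool_pos: [0.562, -0.0131, 0.3046]
tcp_rot: [-0.176, -3.137, -0.0]
wrist_force: [1.2, 0.2, 0.4]
width: 0.648
```

{"api": "play_rows", "payload": {
  "series": [
    {"translation": [0, 0, -0.04], "spin": 0},
    {"translation": [0, 0, 0], "spin": 0},
    {"translation": [0, 0, 0], "spin": 0},
    {"translation": [0, 0, 0], "spin": 0}
  ]
}}

```text
time: 31.25
tool_pos: [0.5616, -0.0131, 0.3409]
tcp_rot: [-0.176, -3.134, -0.0]
wrist_force: [0.9, 0.1, -0.4]
width: 0.645
```

```bash
python3 st.py; python3 look.py f >/dev/null
python3 - <<'E'
from h import *
a=cv2.imread("pics/f.png");b=bot.read_camera("scene");t=bot.read_camera("top")
o=np.zeros((600,800,3),np.uint8)
o[:300,:480]=cv2.resize(a,(480,300),interpolation=cv2.INTER_AREA)
o[:300,480:800]=cv2.resize(a[40:240,210:423],(320,300),interpolation=cv2.INTER_CUBIC)
o[300:,:480]=cv2.resize(b[100:320,130:482],(480,300),interpolation=cv2.INTER_CUBIC)
o[300:,480:]=cv2.resize(t[130:290,180:500],(320,160))[:300] if 0 else 0
o[300:460,480:]=t[120:280,180:500]
cv2.imwrite("pics/final.png",o)
E
```

```text
{'time': 31.25, 'q': [-0.068, -0.005, 1.647, 0.0, 1.503, -1.526], 'tool_pos': [0.562, -0.013, 0.341], 'wrist_force': [0.947, 0.124, -0.43], 'torque': [-0.003, -0.015, -0.027], 'width': 0.645, 'joint_torque': [0.013, -39.616, -39.74, 0.0, -0.008, 0.0]} yaw 173.6
```

View pics/final.png

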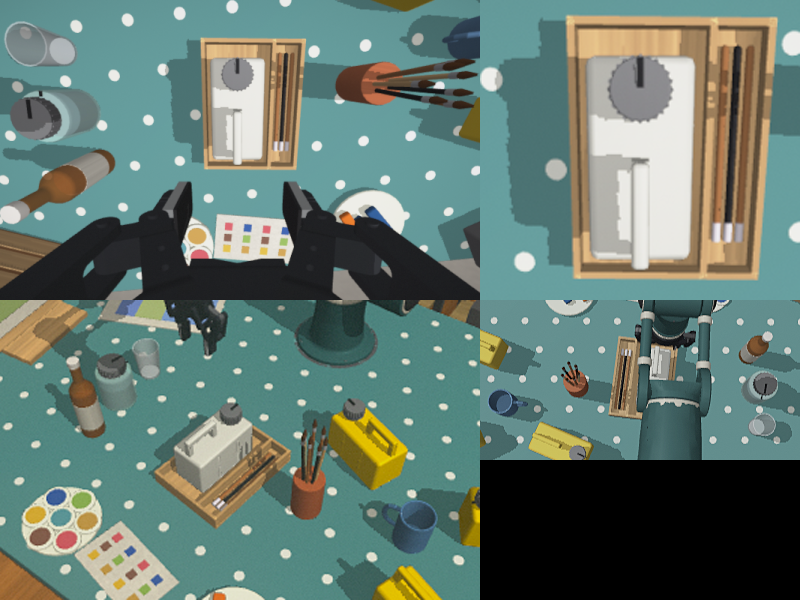

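The final pictures show the can upright and flat inside the wide bay. The cap's pointer lies on its mark (crop 640,65), the lid's pointer on its mark, and all bystanders are standing. Handing in.

```bash
python3 -c "
from workcell import bot
print(bot.finish_job())"
```

```text
the job is handed in; nothing more can be done
None
```

I screwed the can's cap and the jar's lid shut. Then I lifted the can by its handle over the brush pot and set it upright in the tray's wide bay. I handed in at about 31 s.

**Closures:**
- **Cap:** the pointer lines up with the can's axis to about 1°. Joint-6 torque rose to 0.28 N m at the stop.
- **Lid:** the pointer and mark agree to about 1°. There was no clear torque rise at its stop. I judged it shut because the last nudge turned the jar along with the lid.

**Can:** it hung level when lifted, weighing about 6.6 N. It touched down at the height expected for the tray floor. The last picture shows it inside the bay, clear of the walls, with the gripper well above.

**Things that moved or went wrong:**
- The can and the jar each turned a few degrees at their stops. The jar otherwise stayed in place.
- My first try at the cap closed the fingers above it, because the tips sat about 30 mm higher than the TCP suggested. Nothing moved, and the second try gripped.

**Bystanders:** all still stand. A top-view comparison before the lift showed no movement of the pot, mug or bottle. The arm hid the cup in that check, so I only saw it standing in place in the last pictures.

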